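Dust off and open a canister of unknown thread hand

ROBOT

A 6-joint arm with a two-finger parallel gripper is mounted at the origin on a cart in front of the work surface, level with it; the furniture and walls round the work are solid. World frame = base frame: x ahead of the robot, y to its left, z up, the work surface at z = 0. Lengths are in m, angles in rad, forces in N, time in s.
With the tool pointing down it reaches from about 0.35 to 0.925 m from the base axis. Payload 6.4 kg.
Tool frame: the origin (TCP) lies at the very end of the fingers, on their centre line; the grasp point (between the pads) lies 19 mm behind it (bot.hold_point_z is the distance from the TCP to the grasp point, in m); z points along the fingers, y is the line along which they close (so a half turn about z gives the same grasp; the last joint's range is limited). The gripper opens to 94 mm and grips with 3 to 60 N. Pads are 16 mm wide; open, the fingers measure 119 mm over their backs; the gripper's body (75 mm by 177 mm) begins 78 mm behind the grasp point.
Start: joints at [0.934, 0.245, 1.558, -0, 1.339, -0.174], TCP at [0.29, 0.582, 0.205] pointing down, gripper open.
Joint ranges: [-3.13, 3.13], [-1.02, 2.26], [0.13, 2.54], [-0.95, 4.09], [0.21, 2.88], [-2.74, 2.74]. Speed limits (rad/s): [2.57, 2.57, 3.14, 3.14, 3.14, 3.14].

INTERFACE

Orientations are given as a unit quaternion [x, y, z, w].
In Python, from cell import sensors, viewer, bot gives the robot as it stands. The module is installed in compiled form; this text tells all that it offers.
- The arm moves only by the tool carry_out, never from a script. Its argument "moves" is a list of rows, each a list of 2 entries, a list of its own where there are three numbers: the shift along the tool's x, y, z scaled (see below), then the turn about the tool's z scaled (see below). In form: [[[x, y, z], roll], ...]. A call has 1 to 20 rows; each row shifts and turns the commanded pose from where the row before left it, along the tool's axes as they then stand; what a row does not reach is not made up. The controller multiplies each number of a shift by 25 mm and each number of a turn by 0.5 rad. A row lasts 1/10 s, in which the tool goes at most 50 mm and 8.59 degrees, less where a joint would pass 70% of its speed; a pose out of reach is approached as far as the arm can. A call with a number of a shift or a turn outside -1 to 1 is refused whole. A call with a gripper value outside its range is refused whole. "jaw" is the opening, from -1 (shut) to 1 (fully open), set as the call begins (left out, the last holds). The fingers move at their own pace and stop on an object; "grip_force" is the grip in N (left out, the last holds). Time passes only in rows, so rows that do not move let the fingers close. It gives the time, the measured TCP pose, the force, the opening and the grip force at its end, in the units of the state.
- sensors.get_obs(): the state, without advancing time (a new reading comes with each control period).
- viewer.read_camera(name): name is "side" or "top" or "wrist"; returns (picture, depth): 420x560x3 uint8, red, green, blue; 420x560 float32, m along the optical axis (not along the pixel's ray), 0 where there is no reading.
- viewer.camera_params(name): a dict with "camera_matrix" (3x3 intrinsics, pixels), "origin" and "rotation" of the camera in the world; the wrist camera has in their place "hand_eye" (4x4, takes a point from camera to tool coordinates, whose origin is the TCP and whose axes are the flange's). Camera axes: x right, y down, z forward; pixel columns grow to the right and rows downward; lengths in m; the calibration is good to about 2 mm. The wrist camera is an equidistant fisheye: a pixel r from the principal point sees the ray r / f radians off the axis. A picture is of the moment at which its call begins: read the wrist's pose just before it. camera_params takes no time and is no camera call.
- bot.close_job(): hands the job in; it is judged then, once.
The state is a dict: "time": time; "joint_positions": joint angles; "dq": joint speeds; "tau": joint torques, N m; "tcp_pos": TCP position; "ee_rot": TCP orientation; "ft_force": force on the tool from outside, world axes, zero at the start; "wrist_torque": the same for the moment, N m; "gripper_width": finger opening in m; "gripper_force": force on a finger pad.
Only numpy, scipy, OpenCV 4.12 (cv2) and the standard library are available. Lean on these libraries where they do the work, as an engineer would, in place of code of your own. Each camera call takes 0.05 s, during which the arm holds its last target. There are 200 camera calls.

TASK

Pick up the dust blower and hold it steady for two seconds with its nozzle pointed at the middle of the cap that has the round stud on top, the nozzle's tip a few centimetres from the cap, then lay the blower back on the bench the way it lay and let go. Then unscrew that cap: nobody knows which way its thread runs, so try both ways until it comes loose. Finish while holding the cap in the gripper, level and well clear (about 6 cm) above its own canister, do not put it down or let go; leave the other canister closed.

Things in the scene. Friction and masses are not known exactly. Their poses are not given: they have to be found in the camera images.
- cap: the cap to take off: bare aluminium, 16 flat flutes, 44 mm across, 25.5 mm high, plus a round stud 15 mm across, 7 mm high amid its flat top, and a thin dark radial line on the top. Origin: centre of its underside; z up; x towards the dark line, so its yaw shows how far it has turned. About 60 g. Seated, its underside is 40.5 mm above the canister's origin and it hides the neck, 20 mm high
- cap_mid (a point): middle of that cap, 12.5 mm above its underside: aim here. Thread: the wrong way the cap turns at most 0.15 rad, to a hard stop. The loosening way (either way round from above, unseen, differs from start to start) it turns freely, is loose from 0.85 rad and stops at 1.1 rad, still loose: lift straight. Before that it cannot be pulled off. It does not rise by itself; play 1 to 3 mm
- canister: canister under that cap: steel, round, 52 mm across (60 mm at its foot), 40 mm high to the shoulder just under the cap, fixed to a dark steel base plate (215 x 85 x 8 mm), 130 mm from the other canister, nearer to the robot or farther than it. Origin: centre of its underside (8 mm above the bench); z up
- other_cap: the cap of the other canister, the same but flat on top, without a stud; leave it alone. Origin: centre of its underside
- other_canister: the other canister, the same as the first, fixed to the same plate. Origin: centre of its underside. Keep the arm clear of the tall panel on the bench's left edge (from x = 0.45 m, y = 0.42 m on) and of the red press, 200 mm high, in front of it
- blower: rubber dust blower lying on the bench: a bulb with a thin nozzle, 103 mm long in all, about 50 g. Origin: underside, on the bench; x along the nozzle, towards its tip; z up. The solid bulb, to be gripped across y, reaches from x = -50 to x = 6 mm and is 44 mm wide (y) and 51 mm high, with firm flanks. The nozzle does not collide
- blower_tip (a point): the tip of the blower's nozzle, 53 mm ahead of the blower's origin and 25.5 mm above its underside; x is the direction in which it blows

How it is judged:
On the way, in this order (a step that is already met when the one before it is completed fails the run):
1. the blower, held in the gripper, points at the middle of the studded cap and is kept steady for a second (x of cap_mid in the frame of blower_tip between 0.024 and 0.1 m and y of cap_mid in the frame of blower_tip between -0.018 and 0.018 m and z of cap_mid in the frame of blower_tip between -0.015 and 0.015 m and contact force between blower and the fingers above 0.5 N and linear speed of blower below 0.03 m/s and distance of cap from where it was at the start of the episode below 0.02 m), for 1 s.
2. the blower lies on the bench again, let go, with the cap still on its canister (height (world z) of blower between -0.01 and 0.012 m and angle between blower's own z axis and vertical below 0.25 rad and linear speed of blower below 0.03 m/s and contact force between blower and the fingers below 0.1 N and z of cap in the frame of canister below 0.046 m), for 0.2 s.
At the end, for the whole second after the job is handed in: studded cap held still by the fingers, level within 0.3 rad, underside 40 mm or more above its canister's shoulder and within 60 mm of its axis; other cap on and within 12 mm of its start; blower lying untouched on the bench (tilt under 0.25 rad) (z of cap in the frame of canister above 0.08 m and horizontal distance between cap and canister below 0.06 m and angle between cap's own z axis and vertical below 0.3 rad and contact force between cap and the fingers above 1 N and linear speed of each of cap, blower below 0.03 m/s and contact force between cap and canister below 0.05 N and distance of other_cap from where it was at the start of the episode below 0.012 m and z of other_cap in the frame of other_canister below 0.046 m and height (world z) of blower between -0.01 and 0.012 m and angle between blower's own z axis and vertical below 0.25 rad and contact force between blower and the fingers below 0.1 N); the arm keeps its last pose, push and grip.
It fails at once if the other cap is lifted off (z of other_cap in the frame of other_canister above 0.055 m).
It also fails if it takes over 64 s, if anything falls off the work surface, if the arm or the gripper's body presses on something with over 40 N, if the wrist force passes 120 N, or if a joint passes its speed limit or range.

## Working session

There is one attempt and no reset: what is moved stays moved. The work goes in short steps, Python scripts to look and compute and a tool call to move; the robot and the scene stay as the last step left them, time stands still between calls to the robot, and variables do not carry over. Pictures are saved under pics/ and viewed, at most 10 in all, crops included, and the job is handed in when it is done.

Besides the shell and the picture viewer there is one more tool, called after "Request:" as name(argument=value, ...), one argument or row to a line, values as JSON. carry_out: Moves the arm, as the interface text tells. Shifts and turns lie within -1 to 1; 1 stands for 25 mm of shift or 0.5 rad of turn. Its arguments: {"type":"object","properties":{"moves":{"type":"array"},"jaw":{"type":"number"},"grip_force":{"type":"number"}},"required":["moves"]}

```bash
mkdir -p pics; cat > h.py <<'E'
import numpy as np, cv2
from scipy.spatial.transform import Rotation as R
from cell import sensors, viewer, bot
def cloud(name):
    im,d=viewer.read_camera(name); p=viewer.camera_params(name)
    K=np.array(p["camera_matrix"]); v,u=np.mgrid[0:420,0:560]
    P=np.stack([(u-K[0,2])/K[0,0]*d,(v-K[1,2])/K[1,1]*d,d],-1)
    W=P@np.array(p["rotation"]).T+np.array(p["origin"]); W[d<=0]=np.nan
    return im,d,W
E
python3 - <<'E'
from h import *
o=sensors.get_obs(); print({k:np.round(v,3) for k,v in o.items()}, bot.hold_point_z)
for n in ("top","side","wrist"):
    p=viewer.camera_params(n); print(n,{k:np.round(v,3).tolist() for k,v in p.items()})
out=[]
for n in ("top","side"):
    im,d,W=cloud(n); np.savez(f"{n}.npz",im=im,d=d,W=W); out.append(im)
im,d=viewer.read_camera("wrist"); np.savez("wrist.npz",im=im,d=d)
for n,i in zip(("top","side"),out): cv2.imwrite(f"pics/{n}.png",i[...,::-1])
cv2.imwrite("pics/wrist.png",im[...,::-1])
E
```

```text
{'time': np.float64(0.0), 'joint_positions': array([ 0.934,  0.246,  1.559, -0.   ,  1.339, -0.174]), 'dq': array([-0.001, -0.002, -0.   , -0.002,  0.001, -0.001]), 'tau': array([ 1.0000e-03, -4.1583e+01, -3.1460e+01,  6.9000e-02,  3.3000e-02,
       -0.0000e+00]), 'tcp_pos': array([0.29 , 0.581, 0.204]), 'ee_rot': array([ 0.229,  0.973, -0.001, -0.   ]), 'ft_force': array([0.839, 0.819, 0.601]), 'wrist_torque': array([ 0.027, -0.018,  0.046]), 'gripper_force': np.float64(0.0), 'gripper_width': np.float64(0.094)} 0.0188
top {'camera_matrix': [[454.043, 0.0, 281.605], [0.0, 454.043, 203.989], [0.0, 0.0, 1.0]], 'origin': [0.349, 0.007, 0.895], 'rotation': [-0.7, 0.708, -0.057, 0.071]}
side {'camera_matrix': [[390.123, 0.0, 284.899], [0.0, 390.123, 210.922], [0.0, 0.0, 1.0]], 'origin': [0.215, -0.706, 0.384], 'rotation': [0.818, -0.149, 0.109, -0.544]}
wrist {'camera_matrix': [[325.192, 0.0, 274.461], [0.0, 325.192, 210.567], [0.0, 0.0, 1.0]], 'hand_eye': [[-0.0, -0.965, -0.261, 0.075], [1.0, -0.001, 0.001, -0.001], [-0.001, -0.261, 0.965, -0.178], [0.0, 0.0, 0.0, 1.0]]}Traceback (most recent call last):
  File "<stdin>", line 7, in <module>
  File "h.py", line 8, in cloud
    W=P@np.array(p["rotation"]).T+np.array(p["origin"]); W[d<=0]=np.nan
      ~^~~~~~~~~~~~~~~~~~~~~~~~~~
ValueError: matmul: Input operand 1 has a mismatch in its core dimension 0, with gufunc signature (n?,k),(k,m?)->(n?,m?) (size 4 is different from 3)
```

```bash
sed -i 's/np.array(p\["rotation"\]).T/R.from_quat(p["rotation"]).as_matrix().T/' h.py
python3 - <<'E'
from h import *
for n in ("top","side"):
    im,d,W=cloud(n); np.savez(f"{n}.npz",im=im,d=d,W=W); cv2.imwrite(f"pics/{n}.png",im[...,::-1])
    print(n,R.from_quat(viewer.camera_params(n)["rotation"]).as_matrix()[:,2], W[300,280],W[200,280],W[100,280])
im,d=viewer.read_camera("wrist"); np.savez("wrist.npz",im=im,d=d)
cv2.imwrite("pics/wrist.png",im[...,::-1])
E
```

```text
top [ 0.18035035  0.01869013 -0.98342485] [ 0.30379585  0.04740858 -0.7599362 ] [ 0.52088014  0.02729772 -0.00078104] [0.72095582 0.02490813 0.02953068]
side [ 0.34057957  0.8584188  -0.3835658 ] [ 0.40865931 -0.20460228  0.00121868] [0.5710466  0.22786189 0.00067669] [0.65666802 0.463844   0.23676794]
```

View pics/top.png

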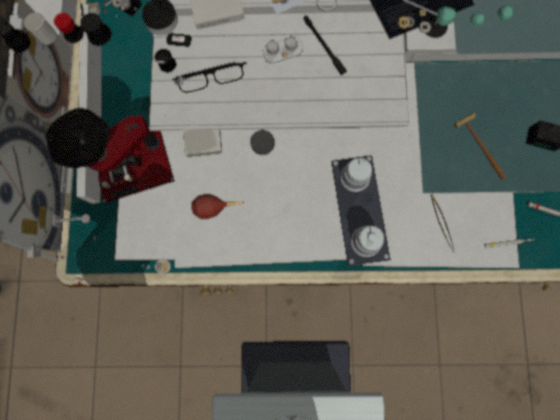

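View pics/side.png

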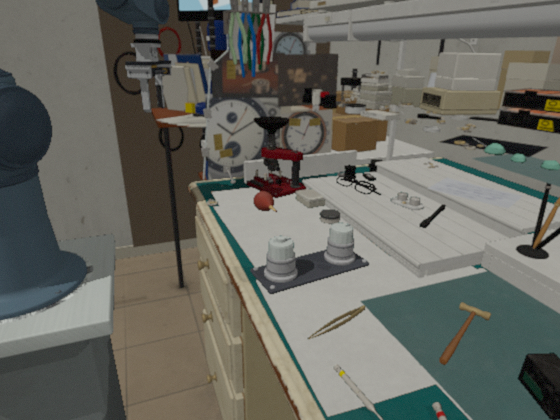

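The top view shows the blower at (208,206), with its nozzle pointing right to (243,203), and the caps at about (358,172) and (370,238). The side view shows the caps at (281,240) and (341,228). Next I'll zoom in on the caps and measure.

```bash
python3 - <<'E'
from h import *
T=np.load("top.npz");S=np.load("side.npz")
a=cv2.resize(T["im"][145:270,325:400],None,fx=4.5,fy=4.5,interpolation=2)
b=cv2.resize(S["im"][215:290,245:375],None,fx=3.4,fy=3.4,interpolation=2)
c=np.zeros((600,800,3),np.uint8); c[:a.shape[0],:a.shape[1]]=a; c[:b.shape[0],340:340+b.shape[1]]=b
c=c.copy()
w=cv2.resize(T["im"][180:230,180:255],None,fx=5,fy=5,interpolation=2); c[300:300+w.shape[0],345:345+w.shape[1]]=w
cv2.imwrite("pics/crop.png",c[...,::-1])
for n,Z in (("top",T),("side",S)):
    W=Z["W"]; im=Z["im"].astype(int)
    hsv=cv2.cvtColor(Z["im"],cv2.COLOR_RGB2HSV)
    m=(W[...,2]>0.04)&(W[...,2]<0.1)&(W[...,0]>.3)&(W[...,0]<.75)&(W[...,1]>-.35)&(W[...,1]<0.1)
    k,l,st,ce=cv2.connectedComponentsWithStats(m.astype(np.uint8))
    for i in range(1,k):
        if st[i,4]>60:
            q=W[l==i]; t=q[q[:,2]>np.percentile(q[:,2],60)]; print(n,"tall",st[i],q.min(0).round(4),q.max(0).round(4),"top",np.median(t,0).round(4),np.percentile(q[:,2],[50,80,95]).round(4))
    m=((hsv[...,0]<15)|(hsv[...,0]>170))&(hsv[...,1]>90)&(W[...,0]>.35)&(W[...,0]<.6)&(W[...,1]>.1)&(W[...,1]<.25)
    k,l,st,ce=cv2.connectedComponentsWithStats(m.astype(np.uint8))
    for i in range(1,k):
        if st[i,4]>30:
            q=W[l==i]; print(n,"red",st[i],q.min(0).round(4),q.max(0).round(4),q.mean(0).round(4))
E
```

```text
top tall [344 157  28  29 621] [ 0.539  -0.1464  0.0409] [ 0.5873 -0.0966  0.0779] top [ 0.5649 -0.1225  0.0745] [0.0728 0.0745 0.0757]
top tall [355 225  29  28 632] [ 0.4112 -0.1608  0.041 ] [ 0.4619 -0.113   0.0831] top [ 0.4361 -0.1387  0.0751] [0.0732 0.0751 0.0807]
top red [192 195  35  23 572] [0.4825 0.1316 0.0261] [0.5245 0.196  0.0525] [0.5026 0.1658 0.0426]
side tall [327 222  27  28 620] [ 0.5357 -0.1481  0.0401] [ 0.5871 -0.1013  0.0776] top [ 0.5587 -0.1277  0.075 ] [0.0623 0.075  0.0758]
side tall [266 235  29  31 729] [ 0.4074 -0.1647  0.0401] [ 0.459  -0.1159  0.0828] top [ 0.4307 -0.1443  0.0749] [0.0637 0.0749 0.0783]
side red [254 191  26  19 313] [0.4792 0.1267 0.0051] [0.5757 0.2494 0.0527] [0.5042 0.1617 0.034 ]
```

View pics/crop.png

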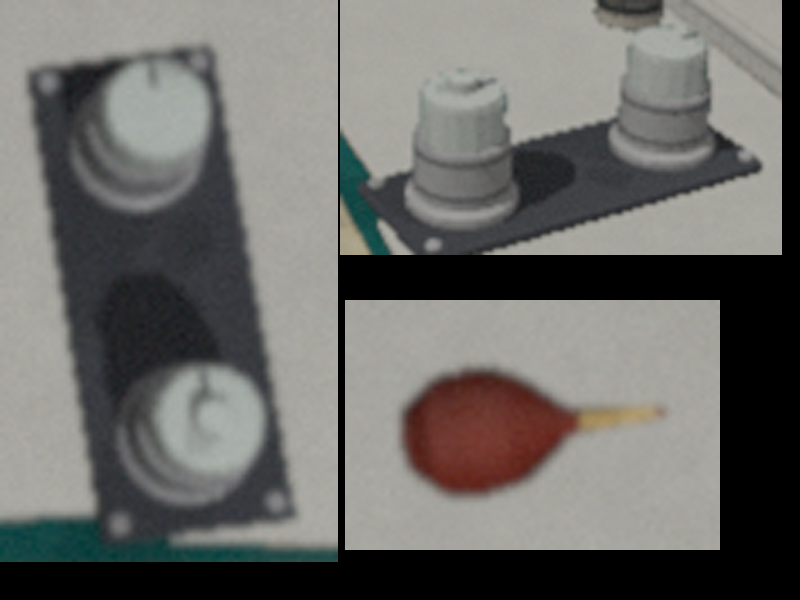

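The studded cap is the near one, about (0.436, -0.138) with the stud top at z≈0.081. The other cap is flat, at (0.564, -0.124). Now for the blower's axis, the press extents and the planned approach.

```bash
cat >> h.py <<'E'
def ray(name,u,v,z):
    p=viewer.camera_params(name);K=np.array(p["camera_matrix"]);o=np.array(p["origin"])
    d=R.from_quat(p["rotation"]).as_matrix()@np.array([(u-K[0,2])/K[0,0],(v-K[1,2])/K[1,1],1]); return o+d*(z-o[2])/d[2]
def plan(target,axis_deg=None,show=True):
    """shift (units of 25mm, tool axes now) and roll (units .5 rad) to get TCP to target, tool y along axis_deg (mod 180)"""
    o=sensors.get_obs(); M=R.from_quat(o["ee_rot"]).as_matrix(); s=M.T@(np.array(target)-o["tcp_pos"])/.025
    ya=np.degrees(np.arctan2(M[1,1],M[0,1])); r=0
    if axis_deg is not None:
        e=(ya-axis_deg+90)%180-90; r=np.radians(e)/.5   # +roll about tool z(down) lowers the yaw
    print("t",o["time"],"tcp",o["tcp_pos"].round(4),"yaw_y",round(ya,1),"tilt",M[:,2].round(3),"q6",o["joint_positions"][5].round(3),"| shift",s.round(2),"roll",round(r,2))
    return M,s,r
E
python3 - <<'E'
from h import *
T=np.load("top.npz");W=T["W"]
for z in (.0255,): tip=ray("top",243,202.2,z); base=ray("top",226.5,204.4,z); print("tip",tip,"nozzlebase",base)
print("bulb", ray("top",207.5,206.5,.0255), ray("top",207,206.5,.051))
hsv=cv2.cvtColor(T["im"],cv2.COLOR_RGB2HSV); m=((hsv[...,0]<15)|(hsv[...,0]>170))&(hsv[...,1]>90); m[:190]=0;m[235:]=0;m[:,:180]=0;m[:,260:]=0
v,u=np.nonzero(m); print("mask",u.min(),u.max(),v.min(),v.max())
P=np.array([ray("top",a,b,.0255)[:2] for a,b in zip(u,v)]); c=P.mean(0); print("c",c); 
(rc,sz,an)=cv2.minAreaRect((P*1000).astype(np.float32)); print("rect",rc,sz,an)
x=tip[:2]-c; print("dir deg (centroid->tip)",np.degrees(np.arctan2(x[1],x[0])), "len",np.linalg.norm(x))
S=np.load("side.npz"); h=S["W"]
hs=cv2.cvtColor(S["im"],cv2.COLOR_RGB2HSV)
m=(h[...,2]>.01)&(h[...,2]<.06)&(h[...,0]>.45)&(h[...,0]<.55)&(h[...,1]>.07)&(h[...,1]<.21)
print("side blower",h[m].min(0),h[m].max(0))
t=(W[...,2]>.06)&(W[...,2]<.5)&(W[...,1]>.2)&(W[...,1]<.6); print("tall left x>", np.percentile(W[t],[0.5,5,50,95],axis=0).round(3))
for zl in (.06,.15): 
  q=W[(W[...,2]>zl)&(W[...,2]<.35)&(W[...,1]>.1)&(W[...,1]<.42)&(W[...,0]>.3)&(W[...,0]<.8)]; print(zl,q.min(0),q.max(0))
plan([.4,.35,.205]); plan([.5026,.166,.205],0)
E
```

```text
tip [0.51238042 0.09894992 0.0255    ] nozzlebase [0.50842571 0.1311739  0.0255    ]
bulb [0.50473178 0.16828798 0.0255    ] [0.50015953 0.16450946 0.051     ]
mask 192 226 195 217
c [0.50577526 0.16906543]
rect (505.7911376953125, 165.53695678710938) (66.76113891601562, 43.619300842285156) 89.30686950683594
dir deg (centroid->tip) -84.61839280433699 len 0.07042594672718022
side blower [0.47868081 0.09965657 0.01002278] [0.52538012 0.1854675  0.05267063]
tall left x> [[0.418 0.205 0.061]
 [0.456 0.268 0.067]
 [0.632 0.462 0.172]
 [0.804 0.465 0.263]]
0.06 [0.52039203 0.10012234 0.0600054 ] [0.79994742 0.41982989 0.27407814]
0.15 [0.54013047 0.10012234 0.17563824] [0.79992311 0.41112513 0.27407814]
t 0.2 tcp [0.29   0.5813 0.2048] yaw_y 63.5 tilt [-0.001 -0.001 -1.   ] q6 -0.174 | shift [-8.07 -6.32 -0.  ] roll 0
t 0.2 tcp [0.29   0.5813 0.2048] yaw_y 63.5 tilt [-0.001 -0.001 -1.   ] q6 -0.174 | shift [-15.03 -11.07   0.  ] roll 2.22
```

Request:
carry_out(
  moves=[
    [[-0.75, -0.88, 0], 0],
    [[-0.75, -0.88, 0], 0],
    [[-0.75, -0.88, 0], 0],
    [[-0.75, -0.88, 0], 0],
    [[-0.75, -0.88, 0], 0],
    [[-0.75, -0.88, 0], 0],
    [[-0.75, -0.88, 0], 0],
    [[-0.75, -0.88, 0], 0],
    [[-0.75, -0.88, 0], 0],
    [[-0.75, -0.88, 0], 0],
    [[0, 0, 0], 0.25],
    [[0, 0, 0], 0.25],
    [[0, 0, 0], 0.25],
    [[0, 0, 0], 0.25],
    [[0, 0, 0], 0.25],
    [[0, 0, 0], 0.25],
    [[0, 0, 0], 0.25],
    [[0, 0, 0], 0.25],
    [[0, 0, 0], 0],
    [[0, 0, 0], 0],
  ],
  jaw=1,
  grip_force=15,
)

```text
time: 2.2
tcp_pos: [0.3597, 0.301, 0.2054]
ee_rot: [0.667, 0.745, -0.0, -0.0]
ft_force: [0.3, -0.4, 0.1]
gripper_width: 0.0937
gripper_force: 0.0
```

```bash
python3 - <<'E'
from h import *
plan([.505,.1715,.205],6)
plan([.505,.1715,.150],6)
E
```

```text
t 2.2 tcp [0.3597 0.301  0.2054] yaw_y 6.3 tilt [-0. -0. -1.] q6 0.344 | shift [-5.79  5.21  0.01] roll 0.01
t 2.2 tcp [0.3597 0.301  0.2054] yaw_y 6.3 tilt [-0. -0. -1.] q6 0.344 | shift [-5.79  5.21  2.21] roll 0.01
```

Request:
carry_out(
  moves=[
    [[-0.72, 0.65, 0], 0],
    [[-0.72, 0.65, 0], 0],
    [[-0.72, 0.65, 0], 0],
    [[-0.72, 0.65, 0], 0],
    [[-0.72, 0.65, 0], 0],
    [[-0.72, 0.65, 0], 0],
    [[-0.72, 0.65, 0], 0],
    [[-0.72, 0.65, 0], 0],
    [[0, 0, 0], 0],
    [[0, 0, 0], 0],
    [[0, 0, 0], 0],
  ],
)

```text
time: 3.3
tcp_pos: [0.5038, 0.1725, 0.2053]
ee_rot: [0.667, 0.745, -0.0, -0.0]
ft_force: [-0.2, 0.5, -0.2]
gripper_width: 0.094
gripper_force: 0.0
```

```bash
cat >> h.py <<'E'
def wrist():
    o=sensors.get_obs(); im,d=viewer.read_camera("wrist"); return o,im,d
def wray(o,u,v,z):
    p=viewer.camera_params("wrist");K=np.array(p["camera_matrix"]);H=np.array(p["hand_eye"])
    dx,dy=u-K[0,2],v-K[1,2]; r=np.hypot(dx,dy)+1e-9; t=r/K[0,0]
    c=np.array([np.sin(t)*dx/r,np.sin(t)*dy/r,np.cos(t)])
    M=R.from_quat(o["ee_rot"]).as_matrix(); org=M@H[:3,3]+o["tcp_pos"]; d=M@H[:3,:3]@c
    return org+d*(z-org[2])/d[2]
E
python3 - <<'E'
from h import *
o,im,d=wrist(); cv2.imwrite("pics/w1.png",im[...,::-1]); np.savez("w1.npz",im=im,d=d,**{k:o[k] for k in("ee_rot","tcp_pos")})
plan([.505,.1715,.009],6)
hsv=cv2.cvtColor(im,cv2.COLOR_RGB2HSV); m=(((hsv[...,0]<12)|(hsv[...,0]>170))&(hsv[...,1]>90)).astype(np.uint8)
k,l,st,ce=cv2.connectedComponentsWithStats(m)
for i in range(1,k):
    if st[i,4]>200: print(st[i],ce[i],wray(o,*ce[i],.0255))
E
```

```text
t 3.35 tcp [0.5038 0.1726 0.2054] yaw_y 6.3 tilt [-0.  0. -1.] q6 0.007 | shift [-0.05  0.04  7.86] roll 0.01
[  309     5   149   130 10318] [379.65516573  78.55030045] [0.6065501  0.31600037 0.0255    ]
[ 256  169   42   59 1328] [278.7311747  198.24322289] [0.50924671 0.16565421 0.0255    ]
```

View pics/w1.png

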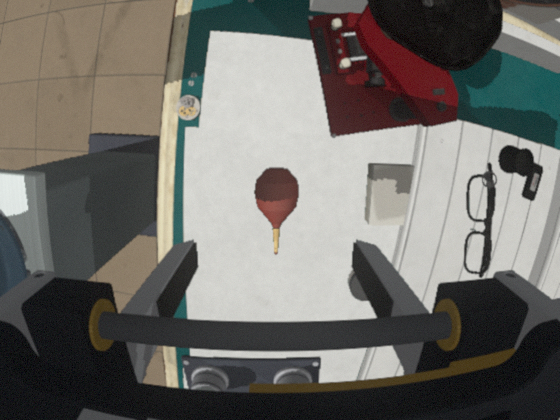

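The wrist view shows the blower's bulb at (279,198) and its nozzle tip at (276,253). The press is at the upper right, well ahead in x.

```bash
python3 - <<'E'
from h import *
w=np.load("w1.npz");im=w["im"]
tip=wray(w,276,253,.0255); nb=wray(w,277,229,.0255); print("tip",tip,"nb",nb)
hsv=cv2.cvtColor(im,cv2.COLOR_RGB2HSV); m=(((hsv[...,0]<12)|(hsv[...,0]>170))&(hsv[...,1]>90)); m[:160]=0;m[232:]=0;m[:,:240]=0;m[:,310:]=0
v,u=np.nonzero(m); P=np.array([wray(w,a,b,.0255)[:2] for a,b in zip(u,v)])
r=cv2.minAreaRect((P*1000).astype(np.float32)); print(r)
c=P.mean(0); x=tip[:2]-c; print(c,np.degrees(np.arctan2(x[1],x[0])),np.linalg.norm(x))
v,u=np.nonzero(m); print([ (row,u[v==row].min(),u[v==row].max()) for row in range(168,232,8) if (v==row).any()])
for z in(0,.02): print("press",wray(w,333,136,z))
# two-view tip height: closest approach of top and wrist rays
a=ray("top",243,202.2,0);b=ray("top",243,202.2,.05);c_=wray(w,276,253,0);d_=wray(w,276,253,.05)
A=np.array([(b-a),-(d_-c_)]).T; s=np.linalg.lstsq(A,c_-a,rcond=None)[0]; print("tip2",a+(b-a)*s[0],c_+(d_-c_)*s[1])
E
```

```text
tip [0.51353744 0.09902859 0.0255    ] nb [0.51136195 0.12910103 0.0255    ]
((504.3099670410156, 168.5335235595703), (61.29465866088867, 50.78937911987305), 59.82596969604492)
[0.50854093 0.16605169] -85.7365375582257 0.06720907966884351
[(176, np.int64(262), np.int64(291)), (184, np.int64(257), np.int64(296)), (192, np.int64(256), np.int64(296)), (200, np.int64(257), np.int64(295)), (208, np.int64(259), np.int64(292)), (216, np.int64(266), np.int64(285)), (224, np.int64(272), np.int64(279))]
press [0.56565011 0.24231934 0.        ]
press [0.56199598 0.24254472 0.02      ]
tip2 [0.51253479 0.09903641 0.02468139] [0.51357024 0.09875975 0.02484742]
```

Request:
carry_out(
  moves=[
    [[0, 0.11, 0.5], 0.05],
    [[0, 0, 0.8], 0],
    [[0, 0, 0.8], 0],
    [[0, 0, 0.8], 0],
    [[0, 0, 0.8], 0],
    [[0, 0, 0.8], 0],
    [[0, 0, 0.8], 0],
    [[0, 0, 0.8], 0],
    [[0, 0, 0.8], 0],
    [[0, 0, 0.6], 0],
    [[0, 0, 0.3], 0],
    [[0, 0, 0], 0],
    [[0, 0, 0], 0],
  ],
)

```text
time: 4.65
tcp_pos: [0.5078, 0.1724, 0.011]
ee_rot: [0.677, 0.736, 0.0, 0.0]
ft_force: [0.4, -0.0, 0.2]
gripper_width: 0.0941
gripper_force: 0.0
```

Request:
carry_out(
  moves=[
    [[0, 0, 0], 0],
    [[0, 0, 0], 0],
    [[0, 0, 0], 0],
    [[0, 0, 0], 0],
    [[0, 0, 0], 0],
    [[0, 0, 0], 0],
    [[0, 0, 0], 0],
    [[0, 0, 0], 0],
    [[0, 0, 0], 0],
    [[0, 0, 0], 0],
  ],
  jaw=-1,
  grip_force=15,
)

```text
time: 5.65
tcp_pos: [0.5072, 0.1722, 0.0105]
ee_rot: [0.677, 0.736, -0.0, -0.0]
ft_force: [-0.1, -0.0, 0.6]
gripper_width: 0.0439
gripper_force: 15.0
```

```bash
python3 - <<'E'
from h import *
plan([.4252,-.0105,.046])
E
```

```text
t 5.65 tcp [0.5072 0.1722 0.0105] yaw_y 4.8 tilt [-0. -0. -1.] q6 0.033 | shift [-7.01 -3.88 -1.42] roll 0
```

Request:
carry_out(
  moves=[
    [[0, 0, -0.4], 0],
    [[0, 0, -0.6], 0],
    [[0, 0, -0.42], 0],
    [[-0.3, -0.16, 0], 0],
    [[-0.5, -0.28, 0], 0],
    [[-0.7, -0.4, 0], 0],
    [[-0.7, -0.4, 0], 0],
    [[-0.7, -0.4, 0], 0],
    [[-0.7, -0.4, 0], 0],
    [[-0.7, -0.4, 0], 0],
    [[-0.7, -0.4, 0], 0],
    [[-0.7, -0.35, 0], 0],
    [[-0.6, -0.3, 0], 0],
    [[-0.4, -0.2, 0], 0],
    [[-0.3, -0.19, 0], 0],
    [[0, 0, 0], 0],
    [[0, 0, 0], 0],
    [[0, 0, 0], 0],
  ],
)

```text
time: 7.45
tcp_pos: [0.4252, -0.0099, 0.046]
ee_rot: [0.677, 0.736, 0.0, -0.0]
ft_force: [-0.5, -0.2, -0.1]
gripper_width: 0.0442
gripper_force: 15.0
```

```bash
python3 - <<'E'
from h import *
plan([.4252,-.0105,.046])
im,d,W=cloud("top"); np.savez("top2.npz",im=im,d=d,W=W)
im2,d,W=cloud("side"); np.savez("side2.npz",im=im2,d=d,W=W)
c=np.zeros((600,800,3),np.uint8); c[:380,:760]=cv2.resize(im[130:270,180:460],(760,380)); b=cv2.resize(im2[180:290,200:400],(400,220)); c[380:600,:400]=b
cv2.imwrite("pics/aim.png",c[...,::-1])
E
```

```text
t 7.45 tcp [ 0.4252 -0.0099  0.046 ] yaw_y 4.8 tilt [ 0.  0. -1.] q6 -0.375 | shift [-0.02 -0.   -0.  ] roll 0
```

View pics/aim.png

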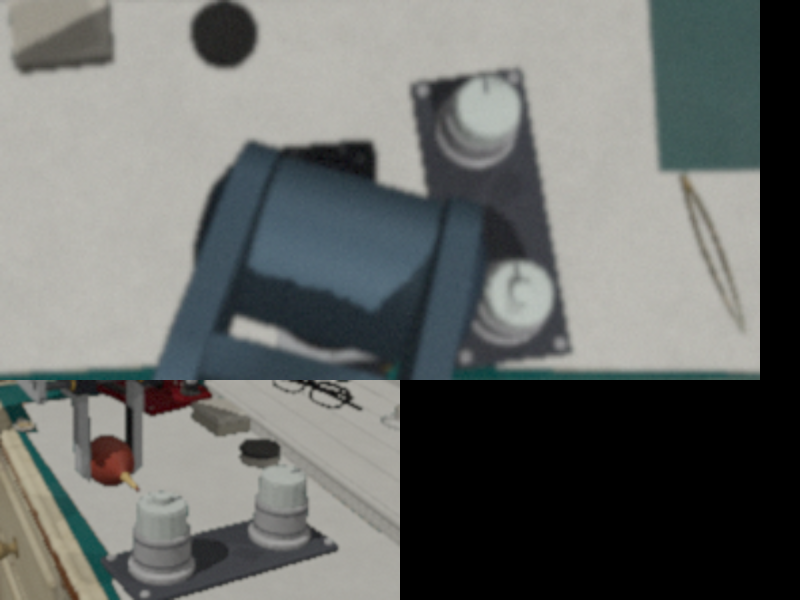

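The side view shows the blower held with its tip at crop (138,488), about pixel (269,234), just ahead of the studded cap. The top view is blocked by the arm. I'll check the tip's height.

```bash
python3 - <<'E'
from h import *
im=np.load("side2.npz")["im"]
hsv=cv2.cvtColor(im,cv2.COLOR_RGB2HSV)
m=(hsv[...,0]>10)&(hsv[...,0]<28)&(hsv[...,1]>70); m[:205]=0;m[242:]=0;m[:,:255]=0;m[:,280:]=0
v,u=np.nonzero(m); i=v.argmax(); print(len(u),u[i],v[i],u[v.argmin()],v.min())
for z in (.051,.056,.061,.066): print(z,ray("side",u[i],v[i],z).round(4))
print("expect", np.array([.4252,-.0099])+.0732*np.array([.084,-.996]))
E
```

```text
35 266 233 261 226
0.051 [ 0.4351 -0.0546  0.051 ]
0.056 [ 0.4318 -0.0644  0.056 ]
0.061 [ 0.4285 -0.0742  0.061 ]
0.066 [ 0.4252 -0.084   0.066 ]
expect [ 0.4313488 -0.0828072]
```

Request:
carry_out(
  moves=[
    [[0, 0, 0], 0],
    [[0, 0, 0], 0],
    [[0, 0, 0], 0],
    [[0, 0, 0], 0],
    [[0, 0, 0], 0],
    [[0, 0, 0], 0],
    [[0, 0, 0], 0],
    [[0, 0, 0], 0],
    [[0, 0, 0], 0],
    [[0, 0, 0], 0],
    [[0, 0, 0], 0],
    [[0, 0, 0], 0],
    [[0, 0, 0], 0],
    [[0, 0, 0], 0],
    [[0, 0, 0], 0],
    [[0, 0, 0], 0],
    [[0, 0, 0], 0],
    [[0, 0, 0], 0],
    [[0, 0, 0], 0],
    [[0, 0, 0], 0],
  ],
)

```text
time: 9.55
tcp_pos: [0.4251, -0.0102, 0.046]
ee_rot: [0.677, 0.736, -0.0, -0.0]
ft_force: [0.1, -1.1, -0.4]
gripper_width: 0.044
gripper_force: 15.0
```

```bash
python3 - <<'E'
from h import *
p=viewer.camera_params("side");K=np.array(p["camera_matrix"]);M=R.from_quat(p["rotation"]).as_matrix()
def pr(X): c=M.T@(np.array(X)-p["origin"]); return (K@c/c[2])[:2].round(1)
t=np.array([.4251,-.0102]);d=np.array([.084,-.996])
print("tip exp",pr([*(t+.0732*d),.061]),"-10mm z",pr([*(t+.0732*d),.051]),"base exp",pr([*(t+.043*d),.061]))
im=viewer.read_camera("side")[0]
c=cv2.resize(im[200:260,235:315],None,fx=8,fy=8,interpolation=cv2.INTER_CUBIC); cv2.imwrite("pics/tip.png",c[...,::-1])
E
```

```text
tip exp [268.9 234.7] -10mm z [268.9 239.5] base exp [262.6 228.5]
```

View pics/tip.png

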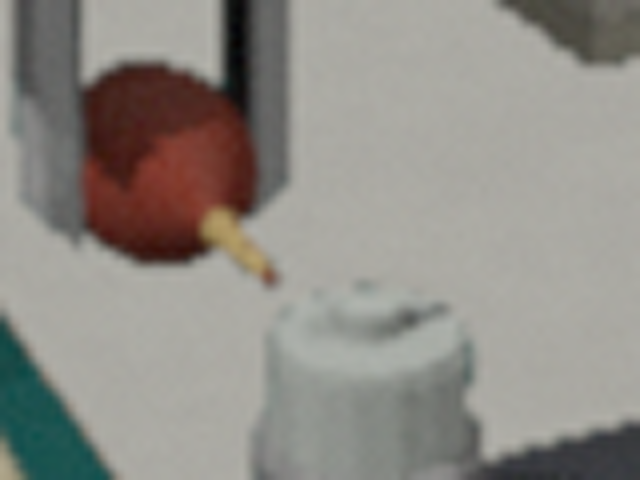

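In the crop the tip is at (272,280), which is pixel (269,235). That matches the expected (268.9,234.7), so the aim is good and the two-second hold is done. Now I'll lay the blower back where it lay.

Request:
carry_out(
  moves=[
    [[0.3, 0.19, 0], 0],
    [[0.4, 0.2, 0], 0],
    [[0.6, 0.3, 0], 0],
    [[0.7, 0.35, 0], 0],
    [[0.7, 0.4, 0], 0],
    [[0.7, 0.4, 0], 0],
    [[0.7, 0.4, 0], 0],
    [[0.7, 0.4, 0], 0],
    [[0.7, 0.4, 0], 0],
    [[0.7, 0.4, 0], 0],
    [[0.5, 0.28, 0], 0],
    [[0.3, 0.16, 0], 0],
    [[0, 0, 0], 0],
    [[0, 0, 0.4], 0],
    [[0, 0, 0.5], 0],
    [[0, 0, 0.3], 0],
    [[0, 0, 0.2], 0],
    [[0, 0, 0], 0],
    [[0, 0, 0], 0],
  ],
)

```text
time: 11.5
tcp_pos: [0.5071, 0.172, 0.0106]
ee_rot: [0.677, 0.736, -0.0, -0.0]
ft_force: [0.4, 0.3, -0.9]
gripper_width: 0.044
gripper_force: 15.0
```

```bash
python3 - <<'E'
from h import *
plan([.5072,.1722,.0105]); print(sensors.get_obs()["ft_force"])
E
```

```text
t 11.5 tcp [0.5071 0.172  0.0106] yaw_y 4.7 tilt [-0. -0. -1.] q6 0.033 | shift [0.01 0.   0.  ] roll 0
[ 0.38333717  0.28475249 -0.88655897]
```

Same height as when it was gripped. I'll open, wait, then rise.

Request:
carry_out(
  moves=[
    [[0, 0, 0], 0],
    [[0, 0, 0], 0],
    [[0, 0, 0], 0],
    [[0, 0, 0], 0],
    [[0, 0, 0], 0],
    [[0, 0, 0], 0],
    [[0, 0, 0], 0],
    [[0, 0, 0], 0],
    [[0, 0, 0], 0],
    [[0, 0, -0.3], 0],
    [[0, 0, -0.6], 0],
    [[0, 0, -0.8], 0],
    [[0, 0, -0.8], 0],
    [[0, 0, -0.8], 0],
    [[0, 0, -0.8], 0],
    [[0, 0, -0.8], 0],
    [[0, 0, -0.5], 0],
    [[0, 0, 0], 0],
  ],
  jaw=1,
)

```text
time: 13.3
tcp_pos: [0.5089, 0.1724, 0.1489]
ee_rot: [0.677, 0.736, 0.002, 0.002]
ft_force: [0.4, 1.1, -0.9]
gripper_width: 0.0939
gripper_force: 0.0
```

```bash
python3 - <<'E'
from h import *
plan([.436,-.0,.145],0)
o,im,d=wrist()
hsv=cv2.cvtColor(im,cv2.COLOR_RGB2HSV); m=(((hsv[...,0]<12)|(hsv[...,0]>170))&(hsv[...,1]>90)).astype(np.uint8)
k,l,st,ce=cv2.connectedComponentsWithStats(m)
for i in range(1,k):
    if st[i,4]>200: print(st[i],ce[i],wray(o,*ce[i],.0255))
for g in (-85,-60,-30,0,30,60): plan([.436,-.139,.145],g)
E
```

```text
t 13.3 tcp [0.5089 0.1724 0.1489] yaw_y 4.8 tilt [ 0.005  0.001 -1.   ] q6 0.033 | shift [-6.63 -3.48  0.14] roll 0.17
[  303     0   183   134 14965] [395.42051453  66.9612429 ] [0.6137998 0.3173442 0.0255   ]
[ 248  177   50   69 2114] [273.87511826 209.01655629] [0.50932002 0.16734465 0.0255    ]
t 13.35 tcp [0.5078 0.1723 0.1472] yaw_y 4.8 tilt [ 0.002  0.    -1.   ] q6 0.033 | shift [-12.17  -3.9    0.08] roll 3.13
t 13.35 tcp [0.5078 0.1723 0.1472] yaw_y 4.8 tilt [ 0.002  0.    -1.   ] q6 0.033 | shift [-12.17  -3.9    0.08] roll 2.26
t 13.35 tcp [0.5078 0.1723 0.1472] yaw_y 4.8 tilt [ 0.002  0.    -1.   ] q6 0.033 | shift [-12.17  -3.9    0.08] roll 1.21
t 13.35 tcp [0.5078 0.1723 0.1472] yaw_y 4.8 tilt [ 0.002  0.    -1.   ] q6 0.033 | shift [-12.17  -3.9    0.08] roll 0.17
t 13.35 tcp [0.5078 0.1723 0.1472] yaw_y 4.8 tilt [ 0.002  0.    -1.   ] q6 0.033 | shift [-12.17  -3.9    0.08] roll -0.88
t 13.35 tcp [0.5078 0.1723 0.1472] yaw_y 4.8 tilt [ 0.002  0.    -1.   ] q6 0.033 | shift [-12.17  -3.9    0.08] roll -1.93
```

Request:
carry_out(
  moves=[
    [[-0.3, -0.1, 0], 0],
    [[-0.6, -0.2, 0], 0],
    [[-0.8, -0.26, 0], 0],
    [[-0.8, -0.26, 0], 0],
    [[-0.8, -0.26, 0], 0],
    [[-0.8, -0.26, 0], 0],
    [[-0.8, -0.26, 0], 0],
    [[-0.8, -0.26, 0], 0],
    [[-0.8, -0.26, 0], 0],
    [[-0.8, -0.26, 0], 0],
    [[-0.8, -0.26, 0], 0],
    [[-0.8, -0.26, 0], 0],
    [[-0.8, -0.26, 0], 0],
    [[-0.8, -0.26, 0], 0],
    [[-0.8, -0.24, 0], 0],
    [[-0.6, -0.18, 0], 0],
    [[-0.3, -0.1, 0], 0],
    [[0, 0, 0], 0],
    [[0, 0, 0], 0],
    [[0, 0, 0], 0],
  ],
)

```text
time: 15.35
tcp_pos: [0.4342, -0.1393, 0.1457]
ee_rot: [0.677, 0.736, 0.0, -0.0]
ft_force: [-0.3, -0.2, 0.1]
gripper_width: 0.0942
gripper_force: 0.0
```

```bash
python3 - <<'E'
from h import *
plan([.436,-.139,.051],0)
o,im,d=wrist(); np.savez("w2.npz",im=im,d=d,**{k:o[k] for k in("ee_rot","tcp_pos")})
c=cv2.resize(im[100:300,150:416],None,fx=3,fy=3,interpolation=cv2.INTER_CUBIC); cv2.imwrite("pics/w2.png",c[...,::-1])
E
```

```text
t 15.35 tcp [ 0.4342 -0.1393  0.1457] yaw_y 4.8 tilt [-0.  0. -1.] q6 -0.644 | shift [0.01 0.07 3.79] roll 0.17
```

View pics/w2.png

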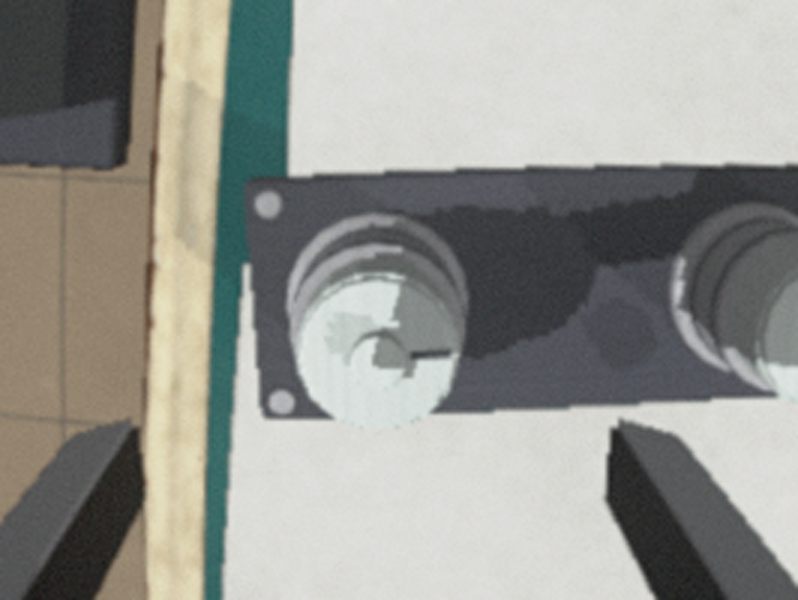

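The wrist crop shows the cap's top disc centred at about (381,351), the stud at (382,358), and the dark line running from (412,356) to (450,352).

```bash
python3 - <<'E'
from h import *
w=np.load("w2.npz"); f=lambda u,v,z: wray(w,150+u/3-1/3,100+v/3-1/3,z).round(4)
print("stud",f(382,358,.081)); L,Rr,T,B=[f(*q,.074) for q in((297,352),(465,352),(381,272),(381,430))]; print("disc LR",L,Rr,(L+Rr)/2,"TB",T,B,(T+B)/2)
a,b=f(412,356,.074),f(450,352,.074); c=(L+Rr)/2; print("line",a,b,np.degrees(np.arctan2(*(b-a)[[1,0]])))
d=w["d"]; print("depth top", d[100+390//3,150+340//3])
from numpy.linalg import lstsq
# height of stud from top + wrist: stud pixel in top crop (210,418)/4.5
u,v=325+210/4.5-.4,145+416/4.5-.4
a,b,c_,d_=ray("top",u,v,0),ray("top",u,v,.1),wray(w,150+382/3,100+357/3,0),wray(w,150+382/3,100+357/3,.1)
s=lstsq(np.array([b-a,-(d_-c_)]).T,c_-a,rcond=None)[0]; print("stud2",a+(b-a)*s[0],c_+(d_-c_)*s[1])
E
```

```text
stud [ 0.4359 -0.1368  0.081 ]
disc LR [ 0.4133 -0.1392  0.074 ] [ 0.4582 -0.1354  0.074 ] [ 0.43575 -0.1373   0.074  ] TB [ 0.4339 -0.1156  0.074 ] [ 0.4376 -0.1594  0.074 ] [ 0.43575 -0.1375   0.074  ]
line [ 0.4441 -0.1377  0.074 ] [ 0.4541 -0.1357  0.074 ] 11.309932474020213
depth top 0.2654966
stud2 [ 0.43618298 -0.13861201  0.07444706] [ 0.43639072 -0.13874081  0.07449216]
```

Request:
carry_out(
  moves=[
    [[0.07, 0.07, 0.4], 0],
    [[0, 0, 0.7], 0],
    [[0, 0, 0.7], 0],
    [[0, 0, 0.7], 0],
    [[0, 0, 0.6], 0],
    [[0, 0, 0.4], 0],
    [[0, 0, 0.2], 0],
    [[0, 0, 0.1], 0],
    [[0, 0, 0], 0],
    [[0, 0, 0], 0],
  ],
)

```text
time: 16.4
tcp_pos: [0.4365, -0.1383, 0.0515]
ee_rot: [0.677, 0.736, 0.0, 0.001]
ft_force: [0.1, 0.1, 0.3]
gripper_width: 0.0942
gripper_force: 0.0
```

Request:
carry_out(
  moves=[
    [[0, 0, 0], 0],
    [[0, 0, 0], 0],
    [[0, 0, 0], 0],
    [[0, 0, 0], 0],
    [[0, 0, 0], 0],
    [[0, 0, 0], 0],
    [[0, 0, 0], 0],
    [[0, 0, 0], 0],
    [[0, 0, 0], 0],
  ],
  jaw=-1,
  grip_force=25,
)

```text
time: 17.3
tcp_pos: [0.4359, -0.138, 0.0509]
ee_rot: [0.677, 0.736, -0.0, -0.0]
ft_force: [-0.1, 0.4, 0.1]
gripper_width: 0.044
gripper_force: 25.0
```

```bash
python3 - <<'E'
from h import *
plan([.4357,-.1373,.0505],5); o=sensors.get_obs(); print(o["ft_force"],o["wrist_torque"],o["gripper_width"])
E
```

```text
t 17.3 tcp [ 0.4359 -0.138   0.0509] yaw_y 4.8 tilt [-0.  0. -1.] q6 -0.638 | shift [ 0.03 -0.01  0.02] roll -0.01
[-0.09398812  0.38140801  0.1335011 ] [-0.02998634  0.10292824  0.00393996] 0.04403295777683088
```

Request:
carry_out(
  moves=[
    [[0, 0, 0], -0.15],
    [[0, 0, 0], -0.15],
    [[0, 0, 0], -0.15],
    [[0, 0, 0], -0.1],
    [[0, 0, 0], 0],
    [[0, 0, 0], 0],
  ],
)

```text
time: 17.9
tcp_pos: [0.4351, -0.1374, 0.0508]
ee_rot: [0.571, 0.821, 0.0, -0.001]
ft_force: [-5.7, 2.4, 4.9]
gripper_width: 0.0434
gripper_force: 25.0
```

```bash
python3 - <<'E'
from h import *
plan([.4357,-.1373,.0505],5); o=sensors.get_obs(); print(o["ft_force"],o["wrist_torque"],o["gripper_width"])
E
```

```text
t 17.9 tcp [ 0.4351 -0.1374  0.0508] yaw_y 20.4 tilt [-0.002  0.002 -1.   ] q6 -0.911 | shift [-0.    0.02  0.01] roll 0.54
[-5.66281018  2.42372354  4.91507432] [ 0.38610784  1.00514949 -0.70912679] 0.04343285489414221
```

The opposing torque is 0.7 N m, so that way looks like the hard stop. Trying the other way.

Request:
carry_out(
  moves=[
    [[0, 0, 0], 0.2],
    [[0, 0, 0], 0.2],
    [[0, 0, 0], 0.15],
    [[0, 0, 0], 0.2],
    [[0, 0, 0], 0.2],
    [[0, 0, 0], 0.2],
    [[0, 0, 0], 0.1],
    [[0, 0, 0], 0],
    [[0, 0, 0], 0],
  ],
)

```text
time: 18.8
tcp_pos: [0.436, -0.138, 0.0508]
ee_rot: [0.795, 0.607, 0.0, 0.0]
ft_force: [-0.5, 0.0, -0.8]
gripper_width: 0.0438
gripper_force: 25.0
```

```bash
python3 - <<'E'
from h import *
plan([.4357,-.1373,.0505],5); o=sensors.get_obs(); print(o["ft_force"],o["wrist_torque"],o["gripper_width"])
E
```

```text
t 18.8 tcp [ 0.436  -0.138   0.0508] yaw_y -15.2 tilt [ 0. -0. -1.] q6 -0.289 | shift [ 0.03 -0.02  0.01] roll -0.71
[-5.42870316e-01  2.17838912e-04 -7.59067462e-01] [-0.07635287  0.17986065  0.00134949] 0.04380569919937218
```

Request:
carry_out(
  moves=[
    [[0, 0, 0], 0.15],
    [[0, 0, 0], 0.2],
    [[0, 0, 0], 0.2],
    [[0, 0, 0], 0.2],
    [[0, 0, 0], 0.2],
    [[0, 0, 0], 0.15],
    [[0, 0, 0], 0.05],
    [[0, 0, 0], 0],
    [[0, 0, 0], 0],
  ],
)

```text
time: 19.7
tcp_pos: [0.4361, -0.1381, 0.051]
ee_rot: [0.934, 0.357, 0.0, 0.0]
ft_force: [-0.5, -0.5, -1.4]
gripper_width: 0.0437
gripper_force: 25.0
```

```bash
python3 - <<'E'
from h import *
plan([.4357,-.1373,.0505],5); o=sensors.get_obs(); print(o["ft_force"],o["wrist_torque"],o["gripper_width"])
E
```

```text
t 19.7 tcp [ 0.4361 -0.1381  0.051 ] yaw_y -48.2 tilt [ 0. -0. -1.] q6 0.285 | shift [ 0.01 -0.03  0.02] roll -1.86
[-0.54070767 -0.52291454 -1.37673081] [0.01520326 0.16661109 0.02135497] 0.043732177174059
```

It turned freely by 0.925 rad. A gentle lift test next.

Request:
carry_out(
  moves=[
    [[0, 0, -0.1], 0],
    [[0, 0, -0.1], 0],
    [[0, 0, -0.1], 0],
    [[0, 0, 0], 0],
    [[0, 0, 0], 0],
  ],
)

```text
time: 20.2
tcp_pos: [0.4361, -0.1381, 0.0586]
ee_rot: [0.934, 0.356, 0.0, 0.0]
ft_force: [-0.2, 0.4, -0.8]
gripper_width: 0.0439
gripper_force: 25.0
```

```bash
python3 - <<'E'
from h import *
plan([.4357,-.1373,.112],-48); o=sensors.get_obs(); print(o["ft_force"],o["wrist_torque"],o["gripper_width"],o["gripper_force"])
E
```

```text
t 20.2 tcp [ 0.4361 -0.1381  0.0586] yaw_y -48.2 tilt [ 0. -0. -1.] q6 0.287 | shift [ 0.01 -0.03 -2.14] roll -0.01
[-0.20148239  0.41960382 -0.83581263] [-0.0575886   0.10473003 -0.00831091] 0.04393610893351527 24.999938439577818
```

Request:
carry_out(
  moves=[
    [[0, 0, -0.2], 0],
    [[0, 0, -0.3], 0],
    [[0, 0, -0.4], 0],
    [[0, 0, -0.4], 0],
    [[0, 0, -0.4], 0],
    [[0, 0, -0.3], 0],
    [[0, 0, -0.2], 0],
    [[0, 0, -0.1], 0],
    [[0, 0, 0], 0],
    [[0, 0, 0], 0],
    [[0, 0, 0], 0],
    [[0, 0, 0], 0],
    [[0, 0, 0], 0],
    [[0, 0, 0], 0],
  ],
)

```text
time: 21.6
tcp_pos: [0.4359, -0.138, 0.1158]
ee_rot: [0.934, 0.356, -0.0, -0.0]
ft_force: [0.2, 0.7, -0.7]
gripper_width: 0.0435
gripper_force: 25.0
```

```bash
python3 - <<'E'
from h import *
o=sensors.get_obs(); print(o["tcp_pos"],o["ft_force"],o["gripper_width"],o["gripper_force"])
a=viewer.read_camera("side")[0]; b,d,W=cloud("top")
c=np.zeros((600,800,3),np.uint8); c[:360,:600]=cv2.resize(a[170:290,200:400],(600,360)); c[360:600,:480]=cv2.resize(b[140:260,170:410],(480,240))
cv2.imwrite("pics/end.png",c[...,::-1])
E
```

```text
[ 0.43592366 -0.13797218  0.11584768] [ 0.20088677  0.72838401 -0.65380168] 0.0434518114865849 24.999762712977827
```

View pics/end.png

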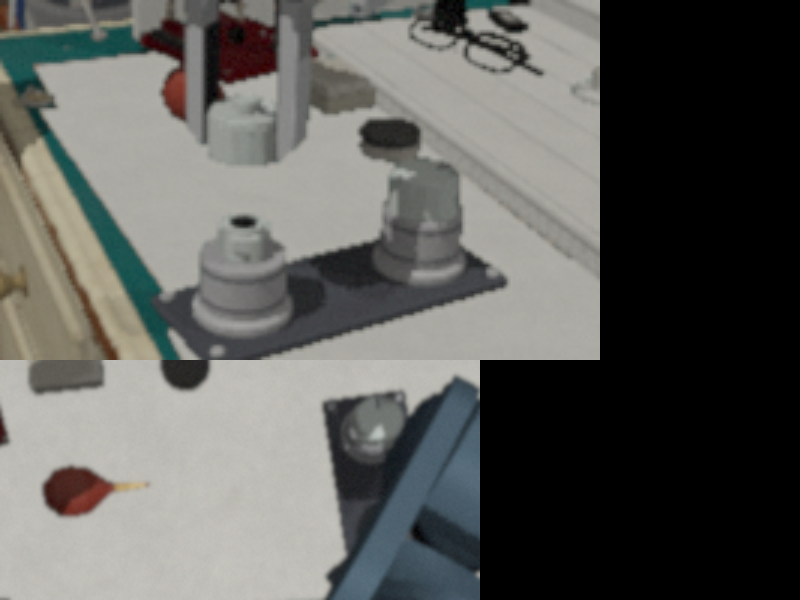

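The cap is held level above its open neck, at crop (243,130) over (243,230). The other cap is still closed at (425,190), and the blower lies on the bench at (78,490). Handing in.

```bash
python3 -c "
from cell import bot
print(bot.close_job())"
```

```text
the job is handed in; nothing more can be done
None
```

I handed the job in at about 21.7 s with the studded cap held level about 6 cm above its open canister. I had aimed the blower at the cap for over two seconds and laid it back, the cap came loose turning clockwise seen from above, and the other canister stayed closed; no verdict came back.

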